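Load the scent vial and hold the priming slide at the mark

ROBOT

A 6-joint arm with a two-finger parallel gripper is mounted at the origin on the work surface. World frame = base frame: x ahead of the robot, y to its left, z up, the work surface at z = 0. Lengths are in m, angles in rad, forces in N, time in s.
With the tool pointing down it reaches from about 0.4 to 0.825 m from the base axis. Payload 7 kg.
Tool frame: the origin (TCP) lies on the centre line of the jaws, within the pads' length; the fingertips stand 22 mm ahead of it and the grasp point (between the pads) lies 3 mm ahead of it; z points along the fingers, y is the direction in which the jaws open and shut (so a half turn about z gives the same grasp; the last joint's range is limited). The gripper opens to 88 mm and grips with 3 to 60 N. Pads are 19 mm wide; open, the fingers measure 130 mm over their backs; the gripper's body (78 mm by 193 mm) begins 47 mm behind the grasp point.
Start: joints at [1.622, 0.359, 0.012, 0, -1.224, -0.288], TCP at [0.158, 0.656, 0.249] pointing down, gripper open.
Joint ranges: [-3.07, 3.07], [-1.43, 2.12], [-1.02, 1.25], [-3.03, 1.67], [-3.05, -0], [-3.03, 3.03]. Speed limits (rad/s): [2.39, 2.39, 3.01, 3.14, 3.14, 3.14].

INTERFACE

Orientations are given as [roll, pitch, yaw] about the fixed x, y, z axes, in that order (R = Rz(yaw) Ry(pitch) Rx(roll)).
In Python, from station import arm gives the robot as it stands. The module is installed in compiled form; this text tells all that it offers.
- The arm moves only by the tool arm_command, never from a script. Its argument "motion" is a list of rows, each a list of 3 entries, a list of its own where there are three numbers: the shift along the tool's x, y, z in mm, then the turn, a rotation vector about the tool's x, y, z in degrees, then the opening, from 0 (shut) to 1 (fully open). In form: [[[tx, ty, tz], [wx, wy, wz], grip], ...]. A call has 1 to 20 rows; each row shifts and turns the commanded pose from where the row before left it, along the tool's axes as they then stand; what a row does not reach is not made up. A row lasts 1/12 s, in which the tool goes at most 41.7 mm and 7.16 degrees, less where a joint would pass 70% of its speed; a pose out of reach is approached as far as the arm can. A call is refused whole if a number of a shift passes 41.7 or a number of a turn 7.16, either way. A call with a gripper value outside its range is refused whole. The fingers move at their own pace and stop on an object; "newtons" is the grip in N (left out, the last holds). Time passes only in rows, so rows that do not move let the fingers close. It gives the time, the measured TCP pose, the force and the opening at its end, in the units of the state.
- arm.get_state(): the state, without advancing time (a new reading comes with each control period).
- arm.grab_frame(name): name is "side" or "top"; returns the picture (420x560x3 uint8, red, green, blue); there is no depth.
- arm.camera_info(name): a dict with "fov_y" (degrees; the focal length in pixels is half the picture's height over the tangent of half this angle, whatever the lens; pixels are square), "cx", "cy" (the principal point, pixels), "k1" (the pictures are not rectified: a ray, as slopes to the right and down, at radius r is drawn at 1 + k1 r^2 times it, then the intrinsics apply), "view" (4x4, takes a point from world to camera coordinates). Camera axes: x right, y down, z forward; pixel columns grow to the right and rows downward; lengths in m; the calibration is good to about 2 mm. A picture is of the moment at which its call begins. camera_info takes no time and is no camera call.
- arm.job_done(): hands the job in, once; it reports no verdict.
The state is a dict: "t": time; "q": joint angles; "qd": joint speeds; "joint_efforts": joint torques, N m; "eef_pos": TCP position; "ee_rot": TCP orientation; "force": force on the tool from outside, world axes, zero at the start; "moment": the same for the moment, N m; "width": finger opening in m.
Only numpy, scipy, OpenCV 4.12 (cv2) and the standard library are available. Lean on these libraries where they do the work, as an engineer would, in place of code of your own. Each camera call takes 0.05 s, during which the arm holds its last target. There are 200 camera calls.

TASK

Take the amber scent vial out of the wooden rack, push it upright and fully down into the brass-ringed socket of the white diffuser and let go of it. Then pull the diffuser's spring-loaded knob out until its yellow pointer line is level with the middle of the red marker band, and finish while still holding the knob there, because it springs back when let go. Leave the other vials in the rack and do not disturb the other things on the shelf.

Things in the scene. Friction and masses are not known exactly. Their poses are not given: they have to be found in the camera images.
- vial_amber: the scent vial to load: orange-amber upright round sealed vial, 20 mm diameter, 80 mm tall (the top 14 mm is a white cap, 19 mm diameter), about 35 g. Origin at the centre of its underside, z up along the vial.
- vial_blue: blue vial, otherwise the same as the amber one; stays in the rack. Origin at the centre of its underside.
- vial_green: green vial, otherwise the same; stays in the rack. Origin at the centre of its underside.
- rack: fixed pale wooden vial rack, 55 (x) x 200 (y) x 35 (z) mm, with four upright holes in one row along its y axis, at y = -67.5, -22.5, +22.5, +67.5 mm; holes 23 mm wide, 25 mm deep (floor 10 mm above the shelf). One hole is empty; which vial stands where varies. Origin at the centre of its underside.
- diffuser: fixed scent diffuser: white flat box 160 (x) x 220 (y) x 60 (z) mm, grey cloth front facing its -x side. In its flat top: the vial socket, ringed in brass, at x 0, y -65 mm; and a straight track for the spring slide along its x axis at y +55 mm. Between them only flat vent slots. Origin at the centre of its underside.
- socket_mouth (a point): centre of the socket's mouth, level with the diffuser's top (60 mm above the shelf). The round hole goes straight down 30 mm, is 23 mm wide with a 2 mm chamfer. A vial fully in stands 50 mm out of the top, its underside 30 mm below this point. Axes as the diffuser's.
- slide (a joint): the diffuser's spring priming slide: 0 = home (where it starts and springs back to), grows in m as it is pulled along the diffuser's -x direction, end stop at 0.07. The spring pulls back with about 2.4 N at home plus 1.2 N per 10 mm (about 6 to 9 N at the red band).
- knob (a point): upright round steel knob that pulls the slide and moves with it, 22 mm diameter, 45 mm tall; this point is the centre of its foot, on top of the slide plate (66 mm above the shelf); at home it stands at x +35, y +55 mm in the diffuser's frame. Axes as the diffuser's. The black slide plate is 50 (x) x 34 (y) mm and its top is 6 mm above the diffuser's top.
- pointer (a point): outer end (toward the diffuser's +y) of the yellow pointer line on the slide plate, 26 mm from the knob's axis in the diffuser's +y direction, at the same diffuser x as the knob's axis.
- marker: red marker block clipped beside the track, its red band 10 mm (along the track, its x) x 22 mm x 5 mm, top level with the slide plate; fixed for the run, set 30 to 55 mm from the home pointer in the pull direction. Origin at the centre of its underside, 61 mm above the shelf, 39 mm from the track's centre line; its x = 0 is the middle of the band. Axes as the diffuser's.
- vase: black vase, 90 mm wide, 180 mm tall, bystander. Origin under its centre.
- marble_jar: blue jar with a lid, 90 mm wide, 120 mm tall, bystander. Origin under its centre.
- figurine: brass-tone figurine, 60 mm wide at the foot, 112 mm tall, bystander. Origin under its centre.
- remotes: grey holder 60 x 120 x 70 mm with two beige remotes standing in it, 157 mm tall in all, bystander. Origin under its centre.

How it is judged:
On the way, in this order (a step that is already met when the one before it is completed fails the run):
1. the amber vial stands fully down in the diffuser's socket, let go, with the slide still home (horizontal distance between vial_amber and socket_mouth below 0.005 m and z of vial_amber in the frame of socket_mouth below -0.024 m and angle between vial_amber's own z axis and vertical below 0.13 rad and contact force between the fingers and vial_amber below 0.2 N and value of joint slide below 0.01 m), for 0.2 s.
2. the slide is pulled so that its pointer is at the red band, held by the knob (x of pointer in the frame of marker between -0.006 and 0.006 m and contact force between the fingers and slide above 1.5 N), for 0.5 s.
At the end, for the whole second after the job is handed in: Amber vial in the socket (foot 24+ mm below the mouth, 5 mm of its axis, tilt < 0.13 rad), untouched; fingers hold the knob (> 1.5 N, no vial against it), pointer within 6 mm of the marker's middle along the track; other vials within 20 mm, vase, jar, figurine, remotes within 30 mm of their starts (all of step 2 and horizontal distance between vial_amber and socket_mouth below 0.005 m and z of vial_amber in the frame of socket_mouth below -0.024 m and angle between vial_amber's own z axis and vertical below 0.13 rad and contact force between the fingers and vial_amber below 0.2 N and contact force between slide and vial_amber below 0.3 N and contact force between slide and vial_blue below 0.3 N and contact force between slide and vial_green below 0.3 N and distance of each of vial_blue, vial_green from where it was at the start of the episode below 0.02 m and distance of each of vase, marble_jar, figurine, remotes from where it was at the start of the episode below 0.03 m); the arm keeps its last pose, push and grip.
It fails at once if the blue or green vial is pulled out or knocked (moved over 20 mm) (distance of any of vial_blue, vial_green from where it was at the start of the episode above 0.02 m).
It fails at once if the vase, marble jar, figurine or remotes are disturbed (moved over 30 mm or tipped) (distance of any of vase, marble_jar, figurine, remotes from where it was at the start of the episode above 0.03 m or angle between any of vase, marble_jar, figurine, remotes's own z axis and vertical above 0.3 rad).
It also fails if it takes over 54 s, if anything falls off the work surface, if the arm or the gripper's body presses on something with over 40 N, if the wrist force passes 120 N, or if a joint passes its speed limit or range.

## Working session

There is one attempt and no reset: what is moved stays moved. The work goes in short steps, Python scripts to look and compute and a tool call to move; the robot and the scene stay as the last step left them, time stands still between calls to the robot, and variables do not carry over. Pictures are saved under pics/ and viewed, on a budget of 10 in all, crops included, one or two more only if the job needs it, and the job is handed in when it is done.

Besides the shell and the picture viewer there is one more tool, called after "Emit:" in YAML: its name, and indented under it one key for each argument. arm_command: Moves the arm, as the interface text tells. Its arguments: {"type":"object","properties":{"motion":{"type":"array","items":{"type":"array"}},"newtons":{"type":"number"}},"required":["motion"]}

```bash
mkdir -p pics
cat > h.py <<'E'
import numpy as np, cv2
from station import arm
def cam(n):
    c=arm.camera_info(n); f=210/np.tan(np.radians(c["fov_y"])/2)
    return f,c["cx"],c["cy"],c["k1"],np.array(c["view"])
def proj(n,P):
    f,cx,cy,k,V=cam(n); P=np.atleast_2d(P); p=(V[:3,:3]@P.T).T+V[:3,3]
    s=p[:,:2]/p[:,2:]; s=s*(1+k*(s**2).sum(1,keepdims=True)); return s*f+[cx,cy]
def ray(n,uv):
    f,cx,cy,k,V=cam(n); d=(np.array(uv,float)-[cx,cy])/f; s=d.copy()
    for _ in range(30): s=d/(1+k*(s@s))
    R=V[:3,:3]; return -R.T@V[:3,3], R.T@np.array([s[0],s[1],1])
def atz(n,uv,z):
    o,d=ray(n,uv); return o+d*(z-o[2])/d[2]
def snap(n,name,crop=None,scale=1):
    im=arm.grab_frame(n); np.save(f"pics/{name}.npy",im)
    if crop: x0,y0,x1,y1=crop; im=im[y0:y1,x0:x1]
    if scale!=1: im=cv2.resize(im,None,fx=scale,fy=scale,interpolation=cv2.INTER_CUBIC)
    cv2.imwrite(f"pics/{name}.png",im[:,:,::-1])
E
python3 - <<'E'
from h import *
for n in("side","top"):
    snap(n,n+"0",scale=1.4); print(n,arm.camera_info(n))
print(arm.get_state())
E
```

```text
side {'fov_y': 47.32623362290019, 'cx': 284.7591034409402, 'cy': 212.22077635095073, 'k1': 0.02944684621043814, 'view': array([[ 0.69940558, -0.71454179,  0.01618253, -0.41294959],
       [-0.41700257, -0.42634837, -0.80270538,  0.31616691],
       [ 0.58046593,  0.55466846, -0.59615619,  1.0337379 ],
       [ 0.        ,  0.        ,  0.        ,  1.        ]])}
top {'fov_y': 52.74220012972654, 'cx': 289.23143861194717, 'cy': 200.93336149858524, 'k1': -0.06468437963475454, 'view': array([[-0.01670032, -0.99975274, -0.01468158,  0.04308202],
       [-0.98502048,  0.01897113, -0.17139061,  0.60220571],
       [ 0.17162676,  0.01159938, -0.98509376,  1.10664428],
       [ 0.        ,  0.        ,  0.        ,  1.        ]])}
{'t': 0.1, 'q': array([ 1.62208805e+00,  3.59352211e-01,  1.11894320e-02, -3.26709456e-04,
       -1.22412734e+00, -2.88079146e-01]), 'qd': array([ 1.68637365e-03, -1.58713928e-03,  2.19333485e-04,  2.56983965e-03,
       -8.82271191e-05,  1.12215543e-03]), 'joint_efforts': array([-2.18718931e-03, -5.84167564e+01,  2.93749917e+01,  7.01550141e+00,
        1.01355326e-02, -5.56692817e-05]), 'eef_pos': array([0.15827782, 0.65577191, 0.24770615]), 'ee_rot': array([ 3.14007315e+00, -1.29954704e-04, -2.36898561e-01]), 'force': array([-0.89107777, -0.07572633,  0.30995042]), 'moment': array([ 0.02096513, -0.02386744, -0.03939551]), 'width': 0.08774811535892676}
```

View pics/side0.png

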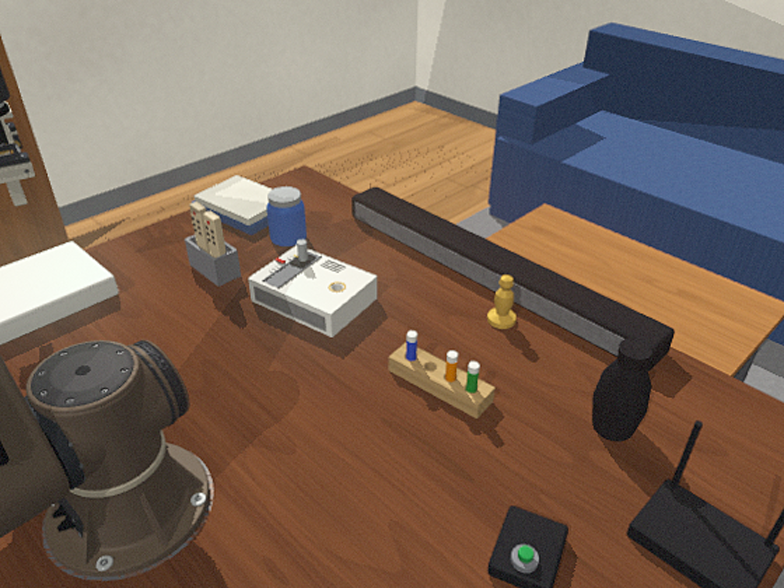

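View pics/top0.png

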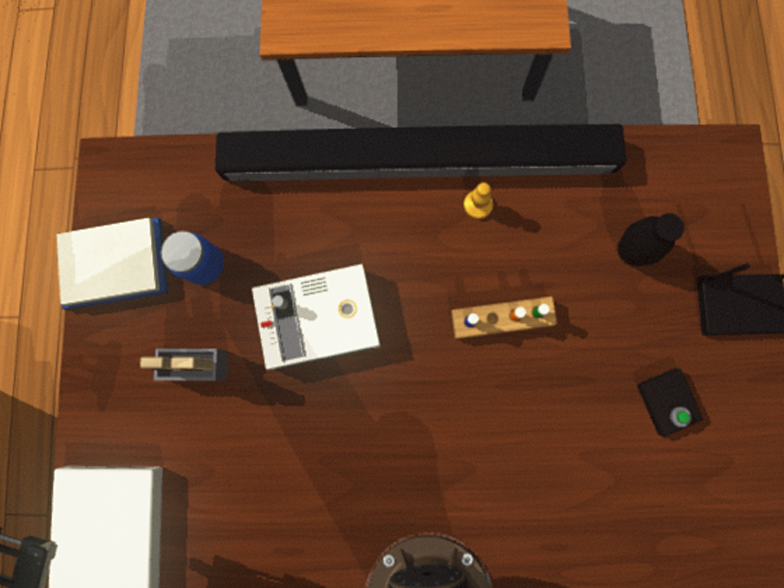

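The side view shows the amber vial third in the rack, cap at about (452,355), the socket at (337,287) and the knob at (302,247). In the top view, the amber cap is at (519,313), the socket ring at (347,309), the knob top at (279,299) and the red band at (266,324). The empty hole is between blue and amber.

Run:
```python
from h import *
T=lambda u,v,z:atz("top",(u/1.4,v/1.4),z)
S=lambda u,v,z:atz("side",(u/1.4,v/1.4),z)
def show(n,a): print(n,np.round(np.array(a)*1000,1)[...,:2].tolist())
# colour blob centroids of white caps / ring etc in top image
im=np.load("pics/top0.npy").astype(int)
hsv=cv2.cvtColor(im.astype(np.uint8),cv2.COLOR_RGB2HSV)
w=((hsv[...,1]<50)&(hsv[...,2]>150)).astype(np.uint8); w[:205]=0; w[245:]=0; w[:,:320]=0; w[:,405:]=0
n,l,st,c=cv2.connectedComponentsWithStats(w)
for i in range(1,n):
    if st[i,4]>15: print("cap",st[i],c[i]); show("  @z90",atz("top",c[i],.09))
show("caps approx",[T(472,320,.09),T(519,313,.09),T(543,310,.09)])
im=np.load("pics/side0.npy"); hsv=cv2.cvtColor(im,cv2.COLOR_RGB2HSV)
w=((hsv[...,1]<60)&(hsv[...,2]>140)).astype(np.uint8); w[:230]=0;w[265:]=0;w[:,:285]=0;w[:,345:]=0
n,l,st,c=cv2.connectedComponentsWithStats(w)
for i in range(1,n):
    if st[i,4]>15: print("scap",st[i],c[i]); show("  @z84",atz("side",c[i],.084))
show("rack corners top",[T(452,310,.035),T(553,298,.035),T(556,325,.035),T(456,338,.035)])
d=[T(252,287,.06),T(363,265,.06),T(379,346,.06),T(266,369,.06)]
show("diff corners",d); show("center",np.mean(d,0))
show("socket top",T(347,309,.06)); show("socket side",S(337,287,.06))
show("knob top",T(279,299,.111)); show("knob side",S(302,241,.111))
show("red top",T(266,324,.066)); show("red side",S(280,261,.066))
show("remotes",[T(*p,.07) for p in((153,350),(215,350),(217,380),(156,381))])
show("jar lid",T(182,252,.12))
D=np.array(d)[:,:2]; ey=((D[0]-D[1])+(D[3]-D[2])); ex=(D[0]-D[3])+(D[1]-D[2])
print("yaw est deg",np.degrees(np.arctan2(ex[1],ex[0])),np.degrees(np.arctan2(-ey[0],ey[1])))
a=np.load("pics/top0.npy"); 
A=cv2.resize(a[175:275,165:285],None,fx=5,fy=5,interpolation=cv2.INTER_CUBIC)
cv2.imwrite("pics/d1.png",A[:,:,::-1])
```

```text
cap [385 217   7   8  44] [388.  220.5]
  @z90 [539.2, -226.6]
cap [368 220   7   7  38] [371.15789474 222.78947368]
  @z90 [534.0, -182.0]
cap [334 224   8   7  45] [337.42222222 227.15555556]
  @z90 [524.3, -93.1]
caps approx [[520.6, -92.2], [532.0, -180.7], [536.7, -226.1]]
scap [290 236   8   9  59] [293.54237288 239.86440678]
  @z84 [523.3, -95.4]
scap [319 250   8   9  62] [322.38709677 254.08064516]
  @z84 [534.6, -183.6]
scap [334 258   9   7  52] [337.82692308 261.05769231]
  @z84 [542.2, -226.9]
rack corners top [[546.9, -59.1], [566.8, -259.4], [513.3, -262.2], [491.7, -65.3]]
diff corners [[596.0, 331.1], [635.4, 113.5], [477.2, 83.7], [436.8, 300.1]]
center [536.4, 207.1]
socket top [549.5, 144.8]
socket side [549.4, 140.5]
knob top [563.8, 265.8]
knob side [562.2, 265.2]
red top [522.4, 300.3]
red side [519.7, 292.9]
remotes [[475.1, 518.5], [473.7, 396.9], [416.9, 391.1], [416.1, 509.7]]
jar lid [655.2, 450.3]
yaw est deg 10.849490909299732 10.425777970455492
```

View pics/d1.png

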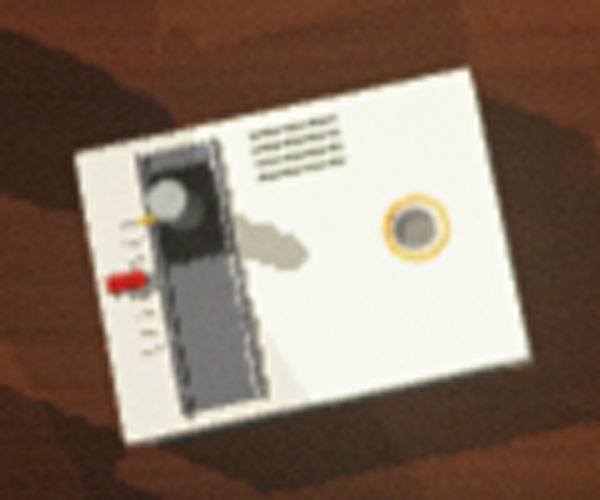

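Diffuser yaw is about 10.6° and rack yaw about 6.4°. Amber is at about (534,-183), the socket at (549,143.5) and the knob at (562,266.5), in mm. I'll turn the tool to yaw -83.6° and move over the rack.

Emit:
arm_command:
  motion:
    - [[0,0,0],[0,0,7],1]
    - [[0,0,0],[0,0,7],1]
    - [[0,0,0],[0,0,7],1]
    - [[0,0,0],[0,0,7],1]
    - [[0,0,0],[0,0,7],1]
    - [[0,0,0],[0,0,7],1]
    - [[0,0,0],[0,0,7],1]
    - [[0,0,0],[0,0,7],1]
    - [[0,0,0],[0,0,7],1]
    - [[0,0,0],[0,0,7],1]
  newtons: 15

```text
t: 0.93
eef_pos: [0.1583, 0.6559, 0.248]
ee_rot: [3.141, -0.001, -1.465]
force: [-0.3, -0.5, 0.8]
width: 0.0875
```

Emit:
arm_command:
  motion:
    - [[14,-10.5,0],[0,0,0],1]
    - [[28,-21,0],[0,0,0],1]
    - [[28,-21,0],[0,0,0],1]
    - [[28,-21,0],[0,0,0],1]
    - [[28,-21,0],[0,0,0],1]
    - [[28,-21,0],[0,0,0],1]
    - [[28,-21,0],[0,0,0],1]
    - [[28,-21,0],[0,0,0],1]
    - [[28,-21,0],[0,0,0],1]
    - [[28,-21,0],[0,0,0],1]
    - [[28,-21,0],[0,0,0],1]
    - [[28,-21,0],[0,0,0],1]
    - [[14,-10.5,0],[0,0,0],1]

```text
t: 2.02
eef_pos: [0.448, 0.3472, 0.2484]
ee_rot: [3.141, -0.001, -1.458]
force: [-0.7, 0.6, 0.6]
width: 0.0876
```

Emit:
arm_command:
  motion:
    - [[17,-0.5,0],[0,0,0],1]
    - [[34,-1.5,0],[0,0,0],1]
    - [[34,-1.5,0],[0,0,0],1]
    - [[34,-1.5,0],[0,0,0],1]
    - [[34,-1.5,0],[0,0,0],1]
    - [[34,-1.5,0],[0,0,0],1]
    - [[34,-1.5,0],[0,0,0],1]
    - [[34,-1.5,0],[0,0,0],1]
    - [[34,-1.5,0],[0,0,0],1]
    - [[34,-1.5,0],[0,0,0],1]
    - [[34,-1.5,0],[0,0,0],1]
    - [[34,-1.5,0],[0,0,0],1]
    - [[34,-1.5,0],[0,0,0],1]
    - [[34,-1.5,0],[0,0,0],1]
    - [[34,-1.5,0],[0,0,0],1]
    - [[34,-1.5,0],[0,0,0],1]
    - [[12,-0.5,0],[0,0,0],1]
    - [[0,0,0],[0,0,0],1]
    - [[0,0,0],[0,0,0],1]

```text
t: 3.6
eef_pos: [0.5294, -0.1828, 0.2481]
ee_rot: [3.141, 0.0, -1.459]
force: [0.0, -0.1, -0.1]
width: 0.0878
```

Emit:
arm_command:
  motion:
    - [[0.5,-5,15],[0,0,0],1]
    - [[0,0,25],[0,0,0],1]
    - [[0,0,25],[0,0,0],1]
    - [[0,0,25],[0,0,0],1]
    - [[0,0,20],[0,0,0],1]
    - [[0,0,8],[0,0,0],1]
    - [[0,0,0],[0,0,0],1]

```text
t: 4.18
eef_pos: [0.5338, -0.1812, 0.1289]
ee_rot: [3.138, 0.001, -1.457]
force: [0.2, 0.4, 0.0]
width: 0.0878
```

Run:
```python
from h import *
snap("side","s1"); snap("top","t1")
a=np.load("pics/s1.npy")[170:310,240:400]; b=np.load("pics/t1.npy")[150:290,310:440]
r=lambda x:cv2.resize(x,(400,400*x.shape[0]//x.shape[1]),interpolation=cv2.INTER_CUBIC)
a,b=r(a),r(b); h=min(len(a),len(b)); cv2.imwrite("pics/c1.png",np.hstack([a[:h],b[:h]])[:,:,::-1])
s=arm.get_state(); print(s["eef_pos"],s["ee_rot"],s["t"])
```

```text
[ 0.5357281  -0.18181538  0.13154753] [-3.14079619e+00 -4.41403790e-04 -1.45694912e+00] 4.2833
```

View pics/c1.png

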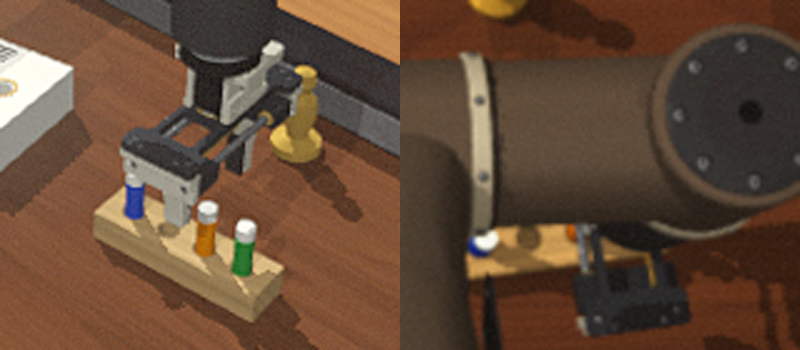

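The view from close by shows the open jaws straddling the amber vial's row line, with the fingers clear of the blue and green vials. I'll go down and grip.

Emit:
arm_command:
  motion:
    - [[0.5,0,15],[0,0,0],1]
    - [[0,0,15],[0,0,0],1]
    - [[0,0,15],[0,0,0],1]
    - [[0,0,10],[0,0,0],1]
    - [[0,0,4],[0,0,0],1]
    - [[0,0,0],[0,0,0],0.5]
    - [[0,0,0],[0,0,0],0.3]
    - [[0,0,0],[0,0,0],0.2]
    - [[0,0,0],[0,0,0],0.1]
    - [[0,0,0],[0,0,0],0.1]
    - [[0,0,0],[0,0,0],0.1]
    - [[0,0,0],[0,0,0],0.1]
    - [[0,0,0],[0,0,0],0.1]
  newtons: 15

```text
t: 5.37
eef_pos: [0.5353, -0.1829, 0.0717]
ee_rot: [-3.141, -0.0, -1.458]
force: [-0.6, 0.2, 0.1]
width: 0.0397
```

Emit:
arm_command:
  motion:
    - [[0,0,0],[0,0,0],0.05]
    - [[0,0,0],[0,0,0],0.05]
    - [[0,0,0],[0,0,0],0.05]
    - [[0,0,0],[0,0,0],0.05]
    - [[0,0,0],[0,0,0],0.05]
    - [[0,0,0],[0,0,0],0.05]

```text
t: 5.87
eef_pos: [0.5352, -0.1829, 0.0715]
ee_rot: [3.141, 0.0, -1.459]
force: [0.5, -1.2, -0.2]
width: 0.0199
```

Gripped: the opening is 19.9 mm. I'll lift straight up.

Emit:
arm_command:
  motion:
    - [[0,0,-5],[0,0,0],0.05]
    - [[0,0,-10],[0,0,0],0.05]
    - [[0,0,-15],[0,0,0],0.05]
    - [[0,0,-20],[0,0,0],0.05]
    - [[0,0,-20],[0,0,0],0.05]
    - [[0,0,-20],[0,0,0],0.05]
    - [[0,0,-15],[0,0,0],0.05]
    - [[0,0,-8],[0,0,0],0.05]
    - [[0,0,0],[0,0,0],0.05]

```text
t: 6.62
eef_pos: [0.5363, -0.1831, 0.1873]
ee_rot: [-3.137, -0.001, -1.458]
force: [0.8, -0.3, 0.1]
width: 0.0194
```

Run:
```python
from h import *
s=arm.get_state(); print(s["eef_pos"],s["ee_rot"],s["t"],s["width"],s["force"])
yaw=s["ee_rot"][2]; d=np.array([.549,.1435])-s["eef_pos"][:2]
print((d@[np.cos(yaw),np.sin(yaw)],d@[np.sin(yaw),-np.cos(yaw)]))
# ring centroid in both initial views (brass)
for n,z in(("top",.06),("side",.06)):
    im=np.load(f"pics/{n}0.npy"); h=cv2.cvtColor(im,cv2.COLOR_RGB2HSV)
    m=((h[...,0]>12)&(h[...,0]<32)&(h[...,1]>70)&(h[...,2]>110)).astype(np.uint8)
    c=proj(n,[[.549,.1435,.06]])[0].astype(int); k=np.zeros_like(m); k[c[1]-9:c[1]+10,c[0]-10:c[0]+11]=1
    ys,xs=np.nonzero(m*k); e=cv2.fitEllipse(np.c_[xs,ys].astype(np.float32)); 
    print(n,len(xs),e[0],atz(n,((xs.min()+xs.max())/2,(ys.min()+ys.max())/2),z),atz(n,e[0],z))
```

```text
[ 0.53633177 -0.18306757  0.18726562] [-3.13739975e+00 -8.59880966e-04 -1.45821244e+00] 6.6167 0.019361218594367437 [ 0.84167899 -0.29729499  0.14303698]
(np.float64(-0.3230768855119584), np.float64(-0.049276653139553754))
top 61 (247.88311767578125, 220.1131134033203) [0.55142007 0.14580921 0.06      ] [0.5510934  0.14477125 0.06      ]
side 26 (240.43930053710938, 204.44882202148438) [0.55058958 0.14285277 0.06      ] [0.55063255 0.14316807 0.06      ]
```

Emit:
arm_command:
  motion:
    - [[-13,-2,0],[0,0,0],0.05]
    - [[-20,-3,0],[0,0,0],0.05]
    - [[-27,-4,0],[0,0,0],0.05]
    - [[-27,-4,0],[0,0,0],0.05]
    - [[-27,-4,0],[0,0,0],0.05]
    - [[-27,-4,0],[0,0,0],0.05]
    - [[-27,-4,0],[0,0,0],0.05]
    - [[-27,-4,0],[0,0,0],0.05]
    - [[-27,-4,0],[0,0,0],0.05]
    - [[-27,-4,0],[0,0,0],0.05]
    - [[-27,-5,0],[0,0,0],0.05]
    - [[-20,-4,0],[0,0,0],0.05]
    - [[-17,-4,15],[0,0,0],0.05]
    - [[-10,-1,15],[0,0,0],0.05]
    - [[0,0,10],[0,0,0],0.05]
    - [[0,0,0],[0,0,0],0.05]
    - [[0,0,0],[0,0,0],0.05]

```text
t: 8.03
eef_pos: [0.5488, 0.1432, 0.1435]
ee_rot: [3.139, -0.001, -1.458]
force: [-0.2, -0.8, 0.9]
width: 0.0198
```

Run:
```python
from h import *
s=arm.get_state(); print(s["eef_pos"],s["ee_rot"],s["t"],s["width"],s["force"])
snap("side","s2",(180,130,300,230),6)
p=s["eef_pos"].copy(); p[2]-=.0615; q=np.array([.5507,.144,.06])
print("crop px bottom, mouth:",(proj("side",[p,q])-[180,130])*6)
```

```text
[0.54884775 0.14323939 0.14346354] [ 3.13899341e+00 -1.34633385e-03 -1.45832275e+00] 8.0333 0.019827064348054205 [-0.15150956 -0.78986097  0.94183278]
crop px bottom, mouth: [[357.95662604 411.03361889]
 [361.60415447 445.92167524]]
```

View pics/s2.png

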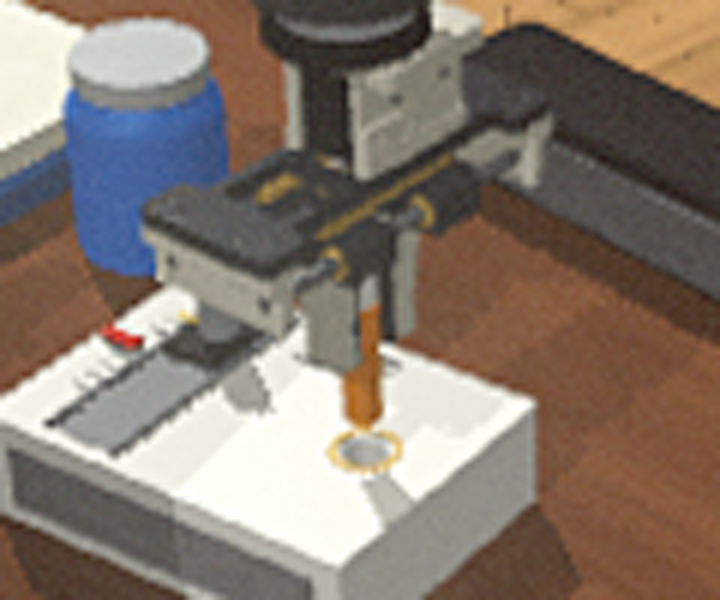

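The amber vial hangs upright just above the ring, with its bottom at about (363,418) and the ring centre at (365,451). That agrees with the projected offset of about 2 mm in x. I'll correct it and go down slowly.

Emit:
arm_command:
  motion:
    - [[-0.6,-1.5,6],[0,0,0],0.05]
    - [[0,0,6],[0,0,0],0.05]
    - [[0,0,5],[0,0,0],0.05]
    - [[0,0,5],[0,0,0],0.05]
    - [[0,0,5],[0,0,0],0.05]
    - [[0,0,5],[0,0,0],0.05]
    - [[0,0,0],[0,0,0],0.05]
    - [[0,0,0],[0,0,0],0.05]

```text
t: 8.75
eef_pos: [0.551, 0.1444, 0.1122]
ee_rot: [3.141, -0.0, -1.459]
force: [0.7, 0.2, 0.1]
width: 0.0199
```

In the hole by 9 mm with no contact force. I'll carry on down.

Emit:
arm_command:
  motion:
    - [[0,0,5],[0,0,0],0.05]
    - [[0,0,5],[0,0,0],0.05]
    - [[0,0,4],[0,0,0],0.05]
    - [[0,0,3],[0,0,0],0.05]
    - [[0,0,2],[0,0,0],0.05]
    - [[0,0,0],[0,0,0],0.05]
    - [[0,0,0],[0,0,0],0.05]

```text
t: 9.33
eef_pos: [0.5512, 0.1445, 0.0935]
ee_rot: [3.141, -0.0, -1.458]
force: [0.4, -1.1, -0.3]
width: 0.0193
```

Emit:
arm_command:
  motion:
    - [[0,0,1],[0,0,0],0.05]
    - [[0,0,1],[0,0,0],0.05]
    - [[0,0,1],[0,0,0],0.05]
    - [[0,0,0],[0,0,0],0.05]
    - [[0,0,0],[0,0,0],0.05]

```text
t: 9.75
eef_pos: [0.5515, 0.1447, 0.0915]
ee_rot: [-3.141, 0.0, -1.458]
force: [-2.7, -0.5, 6.4]
width: 0.0194
```

Bottomed out (6.4 N upward). I'll release and rise.

Emit:
arm_command:
  motion:
    - [[0,0,-0.5],[0,0,0],0.6]
    - [[0,0,0],[0,0,0],0.8]
    - [[0,0,0],[0,0,0],0.8]
    - [[0,0,0],[0,0,0],0.8]
    - [[0,0,0],[0,0,0],0.8]
    - [[0,0,0],[0,0,0],0.8]
    - [[0,0,-5],[0,0,0],0.8]
    - [[0,0,-10],[0,0,0],0.8]
    - [[0,0,-15],[0,0,0],0.8]
    - [[0,0,-20],[0,0,0],0.8]
    - [[0,0,-20],[0,0,0],0.8]
    - [[0,0,-10],[0,0,0],0.8]
    - [[0,0,0],[0,0,0],0.8]

```text
t: 10.83
eef_pos: [0.5526, 0.1452, 0.1744]
ee_rot: [-3.137, 0.002, -1.458]
force: [0.2, 1.0, 0.2]
width: 0.0703
```

Run:
```python
from h import *
s=arm.get_state(); print(s["eef_pos"],s["ee_rot"],s["t"],s["width"],s["force"])
snap("side","s3",(170,130,290,230),6)
q=np.array([[.5510,.1445,.06],[.551,.1445,.11]])
print("crop px mouth, vial top if seated:",(proj("side",q)-[170,130])*6+2.5)
# red band & pointer centroid in initial views
for n in("top","side"):
    im=np.load(f"pics/{n}0.npy"); h=cv2.cvtColor(im,cv2.COLOR_RGB2HSV)
    m=((h[...,0]<6)|(h[...,0]>174))&(h[...,1]>150)&(h[...,2]>110)
    c=proj(n,[[.521,.298,.066]])[0].astype(int); k=np.zeros(m.shape,bool); k[c[1]-10:c[1]+11,c[0]-12:c[0]+13]=1
    ys,xs=np.nonzero(m&k); print(n,"red",len(xs),xs.mean(),ys.mean(),atz(n,(xs.mean(),ys.mean()),.065))
    m=(h[...,0]>15)&(h[...,0]<32)&(h[...,1]>110)&(h[...,2]>110)
    c=proj(n,[[.558,.289,.066]])[0].astype(int); k[:]=0; k[c[1]-8:c[1]+9,c[0]-8:c[0]+9]=1
    ys,xs=np.nonzero(m&k)
    if len(xs): print(n,"ptr",len(xs),xs.mean(),ys.mean(),atz(n,(xs.mean(),ys.mean()),.066))
```

```text
[0.55259735 0.14523285 0.17442182] [-3.13656782e+00  1.94381355e-03 -1.45810182e+00] 10.8333 0.0702526252734636 [0.21220314 1.00361207 0.19593383]
crop px mouth, vial top if seated: [[423.88683415 447.74098923]
 [419.74989432 362.31191729]]
top red 20 190.1 230.9 [0.52392815 0.30035804 0.065     ]
top ptr 5 194.2 218.6 [0.55699904 0.2896476  0.066     ]
side red 13 199.84615384615384 185.69230769230768 [0.52272582 0.29775855 0.065     ]
side ptr 3 211.0 182.66666666666666 [0.55668308 0.28619277 0.066     ]
```

View pics/s3.png

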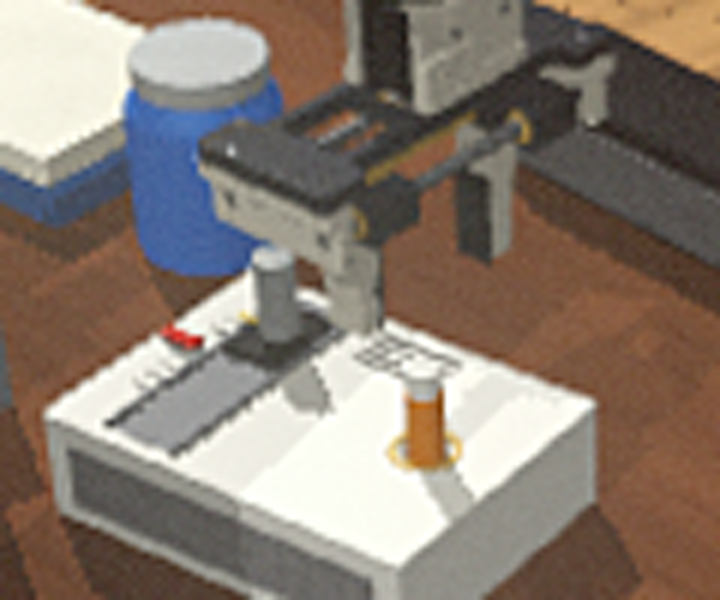

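The amber vial stands upright in the ring, cap top at about (423,367), which matches the seated prediction. The slide is still home, with the red band at (183,338) and the knob at (275,290). Next I'll go over the knob with the jaws along the track.

Emit:
arm_command:
  motion:
    - [[-10,-2,0],[0,0,0],0.9]
    - [[-20,-4,0],[0,0,0],0.9]
    - [[-20,-4,0],[0,0,0],0.9]
    - [[-20,-4,0],[0,0,0],0.9]
    - [[-20,-4,0],[0,0,0],0.9]
    - [[-20,-4,0],[0,0,0],0.9]
    - [[-9.5,-2.6,0],[0,0,0],0.9]
    - [[0,0,0],[0,0,-4.2],0.9]
    - [[0,0,10],[0,0,0],0.9]
    - [[0,0,10],[0,0,0],0.9]
    - [[0,0,5],[0,0,0],0.9]
    - [[0,0,0],[0,0,0],0.9]
    - [[0,0,0],[0,0,0],0.9]

```text
t: 11.97
eef_pos: [0.562, 0.2654, 0.1453]
ee_rot: [3.14, -0.001, -1.387]
force: [0.2, -0.2, 1.3]
width: 0.079
```

Run:
```python
from h import *
s=arm.get_state(); print(s["eef_pos"],s["ee_rot"],s["t"],s["width"],s["force"])
snap("side","s4",(150,110,270,210),6)
print((proj("side",[s["eef_pos"]*[1,1,0]+[0,0,.111],[.563,.2665,.111]])-[150,110])*6+2.5)
```

```text
[0.5619657  0.2653583  0.14526685] [ 3.14028270e+00 -8.94083999e-04 -1.38660170e+00] 11.9667 0.07898310453482983 [ 0.17386584 -0.20876852  1.31042064]
[[396.21324115 375.35358131]
 [396.38276654 373.72681235]]
```

View pics/s4.png

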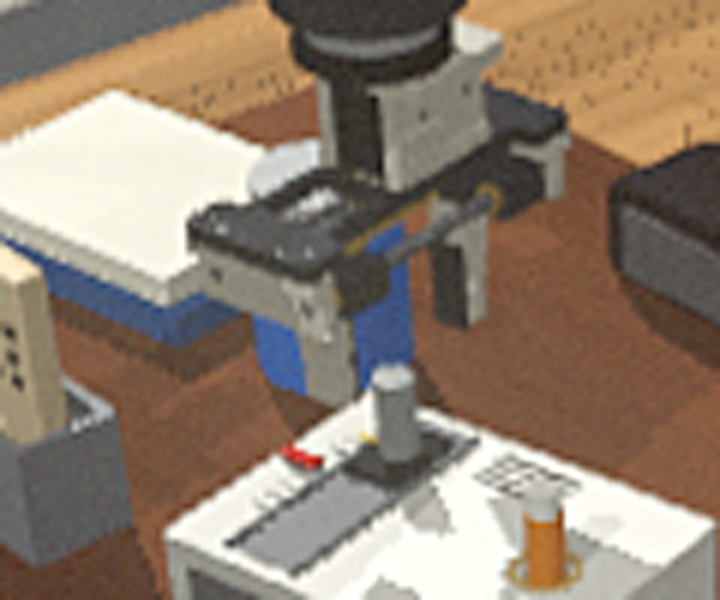

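The knob top at (396,374) is right where the TCP axis projects. I'll go down and close on it.

Emit:
arm_command:
  motion:
    - [[-1,-0.5,12],[0,0,0],0.9]
    - [[0,0,14],[0,0,0],0.9]
    - [[0,0,12],[0,0,0],0.9]
    - [[0,0,9],[0,0,0],0.9]
    - [[0,0,4],[0,0,0],0.9]
    - [[0,0,0],[0,0,0],0.5]
    - [[0,0,0],[0,0,0],0.1]
    - [[0,0,0],[0,0,0],0.1]
    - [[0,0,0],[0,0,0],0.1]
    - [[0,0,0],[0,0,0],0.1]
    - [[0,0,0],[0,0,0],0.1]
    - [[0,0,0],[0,0,0],0.1]
    - [[0,0,0],[0,0,0],0.1]
    - [[0,0,0],[0,0,0],0.1]
    - [[0,0,0],[0,0,0],0.1]
    - [[0,0,0],[0,0,0],0.1]
    - [[0,0,0],[0,0,0],0.1]
    - [[0,0,0],[0,0,0],0.1]
  newtons: 30

```text
t: 13.52
eef_pos: [0.5623, 0.2671, 0.0951]
ee_rot: [3.141, -0.0, -1.385]
force: [-2.0, -0.3, 3.3]
width: 0.0212
```

Knob gripped. Tool +y is the pull direction; I'll pull 32 mm slowly.

Emit:
arm_command:
  motion:
    - [[0,2,0],[0,0,0],0.1]
    - [[0,4,0],[0,0,0],0.1]
    - [[0,4,0],[0,0,0],0.1]
    - [[0,4,0],[0,0,0],0.1]
    - [[0,4,0],[0,0,0],0.1]
    - [[0,4,0],[0,0,0],0.1]
    - [[0,4,0],[0,0,0],0.1]
    - [[0,3,0],[0,0,0],0.1]
    - [[0,2,0],[0,0,0],0.1]
    - [[0,1,0],[0,0,0],0.1]
    - [[0,0,0],[0,0,0],0.1]
    - [[0,0,0],[0,0,0],0.1]

```text
t: 14.52
eef_pos: [0.5313, 0.261, 0.0952]
ee_rot: [-3.141, -0.0, -1.385]
force: [6.4, -2.1, -3.3]
width: 0.0215
```

Run:
```python
from h import *
s=arm.get_state(); print(s["eef_pos"],s["ee_rot"],s["t"],s["width"],s["force"])
snap("side","s5",(165,150,245,210),9); snap("top","t5")
yaw=np.radians(10.6); ex=np.array([np.cos(yaw),np.sin(yaw),0]); ey=np.array([-ex[1],ex[0],0])
k=s["eef_pos"]*[1,1,0]+[0,0,.066]; P=k+.026*ey; M=k+.039*ey
print("knob, pointer, marker-line at same x:",(proj("side",[k,P,M])-[165,150])*9+4)
```

```text
[0.53128078 0.26095375 0.09516348] [-3.14069957e+00 -2.00939312e-04 -1.38506458e+00] 14.5167 0.02150799760538412 [ 6.36327003 -2.10224417 -3.27744031]
knob, pointer, marker-line at same x: [[405.62832945 356.39842909]
 [346.87742162 331.64938604]
 [317.83490039 319.4154772 ]]
```

View pics/s5.png

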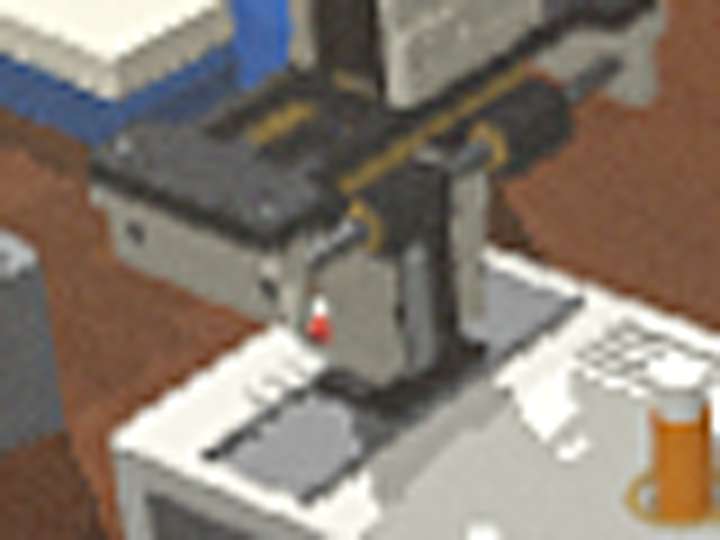

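The side view shows the fingers holding the pulled knob. The red band peeks out beside the near finger at about (318,325), on the predicted marker line at (318,319). The pointer itself is hidden, so I'll check the top view.

Run:
```python
from h import *
s=arm.get_state()
a=cv2.resize(np.load("pics/t5.npy")[185:260,165:265],None,fx=7,fy=7,interpolation=cv2.INTER_CUBIC); cv2.imwrite("pics/t5.png",a[:,:,::-1])
yaw=np.radians(10.6); ex=np.array([np.cos(yaw),np.sin(yaw),0]); ey=np.array([-ex[1],ex[0],0])
k=s["eef_pos"]*[1,1,0]+[0,0,.066]
print((proj("top",[k,k+.026*ey,k+.039*ey])-[165,185])*7+3)
# model vs observed red: soft red weights in pre-grip pictures
for n,f in(("top","top0"),("side","side0"),("side","s3"),("side","s4"),("top","t5"),("side","s5")):
    I=np.load(f"pics/{f}.npy").astype(float); w=np.clip(I[...,0]-1.6*np.maximum(I[...,1],I[...,2])-20,0,None)
    c=proj(n,[[.5235,.2995,.066]])[0].astype(int); k2=np.zeros(w.shape); k2[c[1]-9:c[1]+10,c[0]-10:c[0]+11]=1; w=w*k2
    if w.sum()<50: print(f,"none"); continue
    y,x=np.indices(w.shape); u=((w*x).sum()/w.sum(),(w*y).sum()/w.sum()); p=atz(n,u,.0655)
    print(f,w.sum(),np.round(u,2),p[:2],"ahead of TCP along pull (mm):",-(p-k)@ex*1000)
```

```text
[[280.14629391 303.19929108]
 [213.97776134 316.6843967 ]
 [180.92129693 323.41951107]]
top0 1829.3999999999996 [189.93 230.95] [0.52375862 0.3007016 ] ahead of TCP along pull (mm): 0.11607111762811803
side0 832.4 [199.85 185.67] [0.52238551 0.29720835] ahead of TCP along pull (mm): 2.1083269192248504
s3 835.0 [199.95 185.71] [0.52246718 0.29683352] ahead of TCP along pull (mm): 2.0970018653692475
s4 866.3999999999999 [199.87 185.68] [0.52238714 0.29714784] ahead of TCP along pull (mm): 2.1178626807175074
t5 none
s5 141.39999999999998 [200.   185.95] [0.52175309 0.29566179] ahead of TCP along pull (mm): 3.0144537994441185
```

View pics/t5.png

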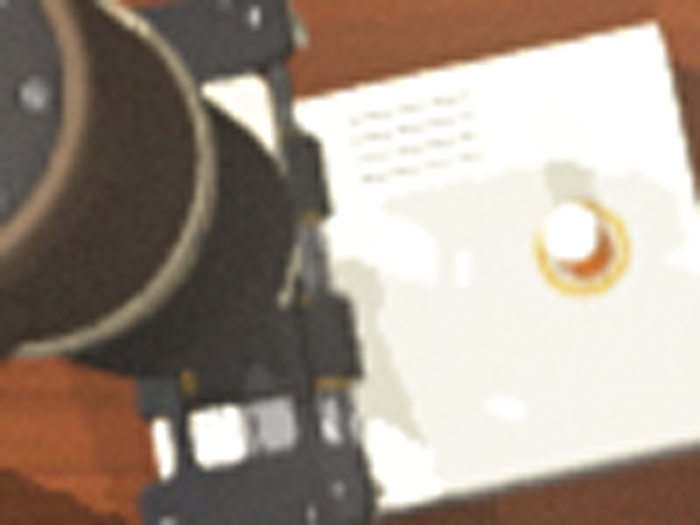

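The top view is blocked by the arm, but it shows the vial still in its ring (cap at about (570,232)). The two cameras put the band 0 to 2 mm further along the pull, so I'll add 1 mm and hold.

Emit:
arm_command:
  motion:
    - [[0,1,0],[0,0,0],0.1]
    - [[0,0,0],[0,0,0],0.1]
    - [[0,0,0],[0,0,0],0.1]
    - [[0,0,0],[0,0,0],0.1]
    - [[0,0,0],[0,0,0],0.1]
    - [[0,0,0],[0,0,0],0.1]
    - [[0,0,0],[0,0,0],0.1]
    - [[0,0,0],[0,0,0],0.1]
    - [[0,0,0],[0,0,0],0.1]
    - [[0,0,0],[0,0,0],0.1]

```text
t: 15.45
eef_pos: [0.5304, 0.2608, 0.0952]
ee_rot: [-3.141, -0.0, -1.385]
force: [6.6, -2.7, -2.9]
width: 0.0212
```

Run:
```python
from h import *
s=arm.get_state(); print(s["eef_pos"],s["t"],s["width"],s["force"]); print(arm.job_done())
```

```text
[0.53042281 0.26077159 0.09515487] 15.45 0.021226837797532788 [ 6.60661552 -2.72334255 -2.8576489 ]
the job is handed in; nothing more can be done
None
```

I put the amber vial in the diffuser's socket and let go of it. I then gripped the knob, pulled the slide about 32.5 mm, and handed the job in at 15.5 s while still holding it there.

**Vial:** it went in until it bottomed out, with 6.4 N upward at the expected depth. Pictures after release show it upright in the brass ring.

**Knob:** it is gripped at a 21 mm opening. The wrist force is about 7 N, and the spring should give about 6.3 N at this pull.

**Pointer (not seen directly):** the gripper hid it in the last side view and the arm blocked the top view. Its position comes from the tool position and the band seen in earlier pictures. The two cameras disagreed by about 2 mm (band 0 or 2 mm further along), so I pulled 1 mm more and aimed between them. The tolerance is 6 mm.

**Other things on the shelf:** none of my moves came near the other objects once the amber vial was out of the rack, and I felt no unexpected contact. I took no final picture to confirm that they had not moved.

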